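# Fit a bayonet water-filter cartridge

## Task

Take the new filter cartridge (blue handle) out of the wooden rack and fit it in the empty collar of the white filter unit: find the entry slots, push it down against the spring, twist it clockwise to the stop and let it spring up into its notches so that it stays locked, upright, when you let go. Work gently: the plastic collar must not be leaned on hard (about 50 N breaks it), and leave the used cartridge (orange handle) and the other things on the counter where they are.

Things in the scene. Friction and masses are not known exactly. Their poses are not given: they have to be found in the camera images.
- cartridge: New filter cartridge: white, with blue band and blue bar handle. Loose, upright, 130 mm tall, about 0.2 kg. Origin: centre of its flat underside, z up. Above it: nose tapering from 30 to 40 mm diameter over 7 mm, 40 mm diameter spigot up to 34 mm, body 66 mm diameter from 34 to 94 mm, handle on top. It hangs in the rack by its body's shoulder, origin 6 mm above the counter.
- handle (a point): Centre of the blue bar handle, 112 mm above the cartridge's origin: 46 mm long along the cartridge's x axis, 16 mm thick along its y axis (pinch across y), 36 mm high (94 to 130 mm above the origin).
- lugs (a point): On the cartridge's axis, 13 mm above its origin, amid the two yellow lugs, which stick out at its +x and -x (below the ends of the handle): 7 mm wide, 6 mm high (10 to 16 mm above the origin), reaching 27 mm from the axis. A half turn makes no difference.
- used: Used cartridge, the same shape with orange handle and band; it stays in the other hole of the rack.
- rack: Fixed plywood block 100 x 210 x 40 mm with two 58 mm through holes at y = +52 and -52 mm of its frame, one cartridge in each; which one is where varies. Origin: centre of its underside, z up.
- unit: Fixed white filter unit, base 130 x 130 x 29.5 mm, pipe stubs along its y axis, blue badge at -x. Origin: centre of its underside, z up, on the collar's axis. On it the grey collar, 86 mm outside diameter, 42.4 mm bore. Contact force between cartridge and unit, all contacts summed (twisting against a stop counts too), over 50 N breaks it. Heights of the cartridge in the collar are of its origin above this one.
- mouth (a point): Centre of the collar's mouth, level with its rim, 60 mm above the unit's origin. Two opposite entry slots, 9 mm wide, marked yellow on the rim. They lie at the unit's +x and -x but turned by an unknown 0 to 0.36 rad either way (fixed during the job, not reported). Lugs resting on the rim: height 50 mm. Find the slots by turning the lightly pressed cartridge until it drops in, or look.
- spring (a point): Top of the spring plunger on the collar's axis, when free: 47 mm above the unit's origin. With the lugs in the slots the cartridge sinks freely to here; then the spring pushes up with 3 N plus 0.57 N per mm. Below height 34 mm (about 10.5 N) the lugs can turn clockwise (seen from above) under the ledge; it bottoms hard at 29.5 mm (13 N).
- locked (a point): Where the cartridge's underside centre is when locked, 38 mm above the unit's origin. The notches (green dots on the rim) are centred 0.62 rad clockwise of the slots, a stop 0.06 rad beyond. There, let up, the cartridge rises to 38 mm, held by the spring (about 8 N). Let up before the notches it stays at 34 mm, not locked; let up in the slots it comes back to 47 mm.
- soap: Bystander: yellow soap bottle, 60 mm diameter, 170 mm tall. Origin: centre of its underside.
- jug: Bystander: clear jug with handle, 110 mm diameter, 130 mm tall. Origin: centre of its underside.
- mug: Bystander: blue mug, 80 mm diameter, 90 mm tall. Origin: centre of its underside.
- brush: Bystander: brush lying on the counter. Origin: its underside.
- driver: Bystander: screwdriver lying on the counter. Origin: its underside.
- jar: Bystander: glass jar, 70 mm diameter, 100 mm tall. Origin: centre of its underside.
There are look-alikes about, which are no part of the job. What is shaped like the cartridge but red is not meant.

How it is judged:
By the outcome, as a careful person would: the job done as asked, in the order asked, and still so for the second after the job is handed in, with the robot touching nothing.
It also fails if it takes over 72 s, if anything falls off the work surface, if the arm or the gripper's body presses on something with over 40 N, if the wrist force passes 120 N, or if a joint passes its speed limit or range.

## Robot

A 6-joint arm with a two-finger parallel gripper is mounted at the origin on the work surface. World frame = base frame: x ahead of the robot, y to its left, z up, the work surface at z = 0. Lengths are in m, angles in degrees, forces in N, time in s.
With the tool pointing down it reaches from about 0.4 to 0.825 m from the base axis. Payload 7 kg.
Tool frame: the origin (TCP) lies at the very end of the fingers, on their centre line; the grasp point (between the pads) lies 19 mm behind it (ctrl.hold_point_z is the distance from the TCP to the grasp point, in m); z points along the fingers, y is the line along which they close (so a half turn about z gives the same grasp; the last joint's range is limited). The gripper opens to 88 mm and grips with 3 to 60 N. Pads are 19 mm wide; open, the fingers measure 130 mm over their backs; the gripper's body (78 mm by 193 mm) begins 47 mm behind the grasp point.
Start: joints at [-47.091, 20.546, 0.682, 0, -70.136, -16.507], TCP at [0.3, -0.605, 0.227] pointing down, gripper open.
Joint ranges: [-176.03, 176.03], [-82.01, 121.73], [-58.28, 71.71], [-173.87, 95.51], [-174.79, -0.11], [-173.66, 173.66]. Speed limits (degrees/s): [136.94, 136.94, 172.46, 180, 180, 180].

## Interface

Orientations are given as [roll, pitch, yaw] about the fixed x, y, z axes, in that order (R = Rz(yaw) Ry(pitch) Rx(roll)).
In Python, from plant import sensors, viewer, workorder, ctrl gives the robot as it stands.
- The arm moves only by the shell command python3 -m pendant 'ROWS'. ROWS is JSON, a list of rows, each a list of 3 entries, a list of its own where there are three numbers: the opening, from -1 (shut) to 1 (fully open), so that 0 is half open, then the shift along the tool's x, y, z in m, then the turn, a rotation vector about the tool's x, y, z in degrees. A call has 1 to 10 rows; each row is the pose to reach, as a shift and turn from the pose commanded when the call began, along the tool's axes at that moment; what a row does not reach only later rows make up. A row lasts 1/12 s, in which the tool goes at most 41.7 mm and 7.16 degrees, less where a joint would pass 70% of its speed; a pose out of reach is approached as far as the arm can. A call with a gripper value outside its range is refused whole. The fingers move at their own pace and stop on an object; the grip force is fixed at half the most. Time passes only in rows, so rows that repeat a pose let the fingers close. It gives the time, the measured TCP pose, the force, the opening and the grip force at its end, in the units of the state.
- sensors.get_obs(): the state, without advancing time (a new reading comes with each control period).
- viewer.snapshot(name): name is "scene" or "top" or "wrist"; returns the picture (420x560x3 uint8, red, green, blue); there is no depth.
- viewer.camera_params(name): a dict with "fx", "fy", "cx", "cy" (pixels), "extrinsics" (4x4, takes a point from world to camera coordinates). Camera axes: x right, y up, looking along -z (the intrinsics and any distortion apply to the point x, -y, -z); pixel columns grow to the right and rows downward; lengths in m; the calibration is good to about 2 mm. A picture is of the moment at which its call begins: read the wrist's pose just before it. camera_params takes no time and is no camera call; for the wrist camera it gives the pose at the moment of the call.
- workorder.close_job(): hands the job in; it is judged then, once.
The state is a dict: "clock": time; "joint_pos": joint angles; "qvel": joint speeds; "tau": joint torques, N m; "tool_pos": TCP position; "orientation": TCP orientation; "force": force on the tool from outside, world axes, zero at the start; "moment": the same for the moment, N m; "opening": finger opening in m; "gripper_force": force on a finger pad.
Only numpy, scipy, OpenCV 4.12 (cv2) and the standard library are available. Lean on these libraries where they do the work, as an engineer would, in place of code of your own. Each camera call takes 0.05 s, during which the arm holds its last target. There are 200 camera calls.

## Working session

There is one attempt and no reset: what is moved stays moved. The work goes in short steps, Python scripts to look and compute and a shell command to move; the robot and the scene stay as the last step left them, time stands still between calls to the robot, and variables do not carry over. Pictures are saved under pics/ and viewed, at most 10 in all, crops included, and the job is handed in when it is done.

```bash
mkdir -p pics; ls
python3 - <<'E'
from plant import sensors, viewer, ctrl
import cv2,numpy as np
o=sensors.get_obs();print(o, ctrl.hold_point_z)
a=viewer.snapshot("scene");b=viewer.snapshot("top")
for n,i in(("scene",a),("top",b)):
    np.save(f"pics/{n}0.npy",i);cv2.imwrite(f"pics/{n}0.png",i[...,::-1]);
    p=viewer.camera_params(n);print(n,p)
E
```

```text
pics
{'clock': 0.0, 'joint_pos': array([-4.70936806e+01,  2.05918183e+01,  6.33234161e-01, -1.90491386e-02,
       -7.01351043e+01, -1.65043558e+01]), 'qvel': array([ 0.02102954, -0.01185156, -0.06848727, -0.0087214 ,  0.03055903,
       -0.03428558]), 'tau': array([-4.33679752e-04, -5.82718134e+01,  2.93046999e+01,  6.99684441e+00,
        6.78255004e-03, -1.45636864e-04]), 'tool_pos': array([ 0.29987615, -0.60418685,  0.22561763]), 'orientation': array([ 1.79905084e+02, -9.44873527e-03, -1.53604516e+02]), 'force': array([-0.21195634, -0.27902483,  0.73909481]), 'moment': array([ 0.03240962,  0.050445  , -0.01475668]), 'gripper_force': 0.0, 'opening': 0.08760063482533785} 0.0188
scene {'fx': 478.951464934931, 'fy': 478.951464934931, 'cx': 274.5111620680259, 'cy': 204.14372355300128, 'extrinsics': array([[-0.261754  ,  0.96490649, -0.02098364,  0.13954988],
       [-0.54900698, -0.13097949,  0.82549119,  0.26126766],
       [ 0.79377338,  0.22759579,  0.56402481, -1.86871023],
       [ 0.        ,  0.        ,  0.        ,  1.        ]])}
top {'fx': 386.7379804986517, 'fy': 386.7379804986517, 'cx': 281.2522088056745, 'cy': 208.5790231226443, 'extrinsics': array([[-0.01811201, -0.99970788, -0.01600314,  0.03055215],
       [ 0.998224  , -0.018989  ,  0.05646468, -0.58847269],
       [-0.05675207, -0.01495203,  0.99827633, -0.94680528],
       [ 0.        ,  0.        ,  0.        ,  1.        ]])}
```

View pics/top0.png

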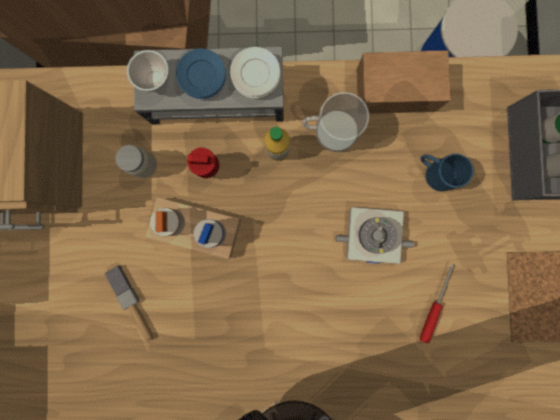

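View pics/scene0.png

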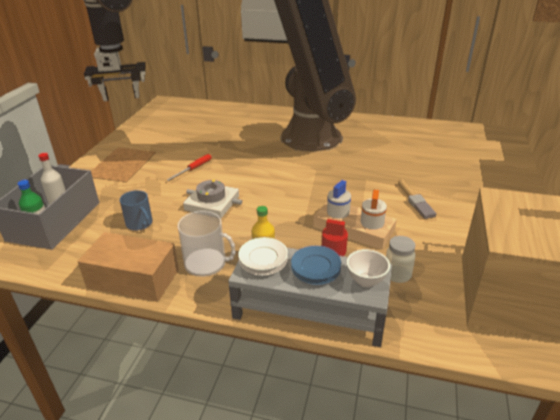

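Top view: blue cartridge at about (209,234), orange at (165,222), unit at (378,236), with yellow marks near (377,220) and (381,251). The red look-alike is at (203,162). Next I'll measure these.

```bash
cat > h.py <<'E'
import numpy as np,cv2
from plant import sensors,viewer
def ray(p,px,z):
    E=p["extrinsics"];R=E[:3,:3];c=-R.T@E[:3,3]
    d=R.T@np.array([(px[0]-p["cx"])/p["fx"],-(px[1]-p["cy"])/p["fy"],-1])
    return c+d*(z-c[2])/d[2]
def blobs(img,lo,hi,roi,amin=4):
    x0,y0,x1,y1=roi;m=np.zeros(img.shape[:2],np.uint8)
    hsv=cv2.cvtColor(img,cv2.COLOR_RGB2HSV)
    m[y0:y1,x0:x1]=cv2.inRange(hsv,lo,hi)[y0:y1,x0:x1]
    n,l,s,c=cv2.connectedComponentsWithStats(m)
    return [(s[i,4],c[i],np.argwhere(l==i)[:,::-1]) for i in range(1,n) if s[i,4]>=amin]
E
python3 - <<'E'
from h import *
b=np.load("pics/top0.npy");p=viewer.camera_params("top")
for n,lo,hi,roi,z in(("blue",(100,120,60),(130,255,255),(190,210,230,260),.13),("yel",(20,100,80),(35,255,255),(355,214,402,258),.06),("green",(40,80,60),(85,255,255),(350,210,405,265),.06),("badge",(95,100,60),(130,255,255),(345,255,410,270),.03)):
    for a,c,pts in blobs(b,lo,hi,roi):
        r=ray(p,c,z);w=np.array([ray(p,q,z)[:2] for q in pts]);e,v=np.linalg.eigh(np.cov(w.T))
        print(n,a,c.round(1),r.round(4),np.degrees(np.arctan2(v[1,1],v[0,1])).round(1),np.sqrt(e*12).round(4))
cv2.imwrite("pics/crop.png",np.hstack([cv2.resize(b[195:275,y:y+80,::-1],(400,400),interpolation=cv2.INTER_CUBIC) for y in(170,338)]))
E
```

```text
blue 137 [205.  233.1] [0.5317 0.1865 0.13  ] 157.1 [0.0151 0.0434]
yel 16 [376.5 219.5] [ 0.5563 -0.206   0.06  ] 141.7 [0.0094 0.0095]
yel 14 [380.7 250.5] [ 0.4831 -0.2135  0.06  ] 160.3 [0.0087 0.0089]
```

View pics/crop.png

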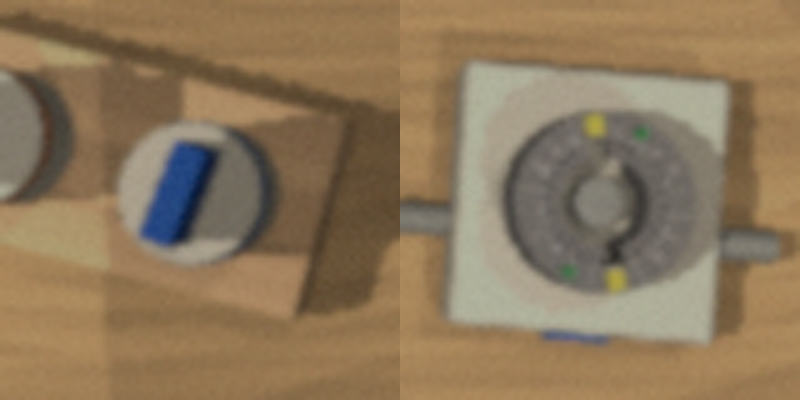

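The crop shows clear yellow slots and green dots clockwise of them. The slot axis is at about 5.9° and the collar centre at about (0.520,-0.210). The handle is at about (0.532,0.187), axis about -23°.

```bash
cat >> h.py <<'E'
from scipy.spatial.transform import Rotation as Ro
def go(pos,yaw):
    o=sensors.get_obs();R=Ro.from_euler("xyz",o["orientation"],degrees=True)
    T=Ro.from_euler("xyz",[180,0,yaw],degrees=True)
    print("t",round(o["clock"],2),"pos",o["tool_pos"].round(4),"rpy",o["orientation"].round(2),"F",o["force"].round(1),"M",o["moment"].round(2),"open",round(o["opening"],4))
    print("shift",R.inv().apply(np.array(pos)-o["tool_pos"]).round(4),"turn",(R.inv()*T).as_rotvec(degrees=True).round(2))
E
python3 -c "
from h import *
go([.532,.187,.235],157.1)"
```

```text
t 0.1 pos [ 0.2999 -0.6042  0.2257] rpy [ 1.7991e+02 -1.0000e-02 -1.5360e+02] F [-0.1  0.2 -0.2] M [ 0.04 -0.   -0.06] open 0.0876
shift [-0.5597  0.6055 -0.0085] turn [ 0.08 -0.05 49.3 ]
```

```bash
python3 -m pendant '[[1,[-0.56,0.606,-0.01],[0,0,49.3]],[1,[-0.56,0.606,-0.01],[0,0,49.3]],[1,[-0.56,0.606,-0.01],[0,0,49.3]],[1,[-0.56,0.606,-0.01],[0,0,49.3]],[1,[-0.56,0.606,-0.01],[0,0,49.3]],[1,[-0.56,0.606,-0.01],[0,0,49.3]],[1,[-0.56,0.606,-0.01],[0,0,49.3]],[1,[-0.56,0.606,-0.01],[0,0,49.3]],[1,[-0.56,0.606,-0.01],[0,0,49.3]],[1,[-0.56,0.606,-0.01],[0,0,49.3]]]'
python3 -c "
from h import *
go([.532,.187,.235],157.1)"
```

```text
clock: 0.93
tool_pos: [0.4121, -0.2221, 0.2314]
orientation: [180.0, -0.0, 157.1]
force: [1.3, 0.7, -0.0]
opening: 0.0876
gripper_force: 0.0
t 0.93 pos [ 0.4121 -0.2221  0.2314] rpy [179.99  -0.   157.06] F [ 1.3  0.7 -0. ] M [-0.09 -0.23  0.02] open 0.0876
shift [ 0.0491  0.4235 -0.0035] turn [ 0.01 -0.   -0.04]
```

```bash
python3 -m pendant '[[1,[0.047,0.405,-0.002],[0,0,0]],[1,[0.047,0.405,-0.002],[0,0,0]],[1,[0.047,0.405,-0.002],[0,0,0]],[1,[0.047,0.405,-0.002],[0,0,0]],[1,[0.047,0.405,-0.002],[0,0,0]],[1,[0.047,0.405,-0.002],[0,0,0]],[1,[0.047,0.405,-0.002],[0,0,0]],[1,[0.047,0.405,-0.002],[0,0,0]],[1,[0.047,0.405,-0.002],[0,0,0]],[1,[0.047,0.405,-0.002],[0,0,0]]]'
python3 -m pendant '[[1,[0,0,0],[0,0,0]],[1,[0,0,0],[0,0,0]],[1,[0,0,0],[0,0,0]]]'
python3 - <<'E'
from h import *
p=viewer.camera_params("wrist");i=viewer.snapshot("wrist");np.save("pics/w1.npy",i);cv2.imwrite("pics/w1.png",i[...,::-1])
go([.532,.187,.235],157.1)
print(p, "px of (.532,.187,.13):")
for a,c,q in blobs(i,(100,120,50),(130,255,255),(0,0,560,420),60):
    r=ray(p,c,.136);w=np.array([ray(p,t,.136)[:2] for t in q]);e,v=np.linalg.eigh(np.cov(w.T))
    print(a,c.round(1),r.round(4),np.degrees(np.arctan2(v[1,1],v[0,1])).round(1),np.sqrt(e*12).round(4))
E
```

```text
clock: 1.77
tool_pos: [0.5268, 0.1703, 0.2332]
orientation: [-180.0, -0.0, 157.2]
force: [0.7, -0.6, 0.6]
opening: 0.0875
gripper_force: 0.0
clock: 2.02
tool_pos: [0.5261, 0.1673, 0.2329]
orientation: [-179.9, -0.0, 157.1]
force: [-0.2, -0.8, -0.0]
opening: 0.0875
gripper_force: 0.0
t 2.07 pos [0.5262 0.1668 0.2332] rpy [-1.7996e+02 -3.0000e-02  1.5709e+02] F [ 0.4 -0.2  0. ] M [-0.07  0.03 -0.01] open 0.0877
shift [ 0.0025  0.0209 -0.0018] turn [-0.04 -0.03 -0.01]
{'fx': 330.96331792735003, 'fy': 330.96331792735003, 'cx': 277.6592151905264, 'cy': 200.36901829601067, 'extrinsics': array([[ 3.87194095e-01,  9.21998221e-01, -1.16841188e-04,
        -3.57625535e-01],
       [-8.83998826e-01,  3.71200198e-01, -2.84176863e-01,
         4.40928714e-01],
       [-2.61967190e-01,  1.10134891e-01,  9.58771869e-01,
        -2.77451083e-01],
       [ 0.00000000e+00,  0.00000000e+00,  0.00000000e+00,
         1.00000000e+00]])} px of (.532,.187,.13):
996 [304.  197.3] [0.5311 0.1877 0.136 ] 157.5 [0.0148 0.0446]
```

View pics/w1.png

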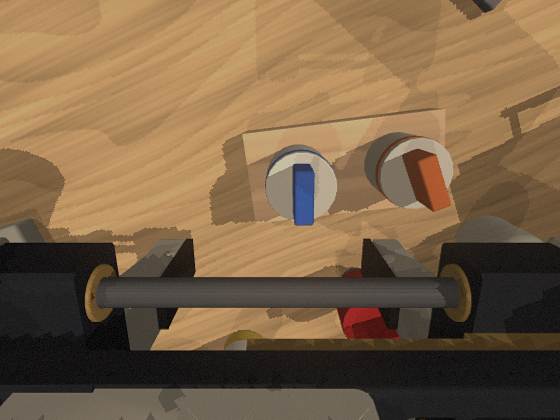

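Wrist view: the blue handle runs from about (294,165) to (313,224) on the white disc centred near (300,187), and the fingers will straddle it. I'll refine the axis using the disc and the bright top face.

Run:
```python
from h import *
i=np.load("pics/w1.npy");p=viewer.camera_params("wrist")
h=cv2.cvtColor(i,cv2.COLOR_RGB2HSV)
for y in range(158,230,5):print(y,[tuple(int(k) for k in i[y,x]) for x in(297,303,309)])
m=(cv2.inRange(h,(0,0,110),(180,60,255))[140:235,258:345])
ys,xs=np.nonzero(m);w=np.array([ray(p,(x+258,y+140),.1)[:2] for x,y in zip(xs,ys)])
hull=cv2.convexHull(np.float32(w*1000));print(cv2.minEnclosingCircle(hull),cv2.fitEllipse(hull))
```

```text
158 [(194, 180, 154), (194, 179, 155), (195, 180, 155)]
163 [(145, 139, 131), (146, 139, 130), (184, 170, 149)]
168 [(54, 57, 82), (51, 58, 84), (48, 53, 80)]
173 [(55, 76, 129), (64, 84, 137), (54, 77, 131)]
178 [(62, 84, 137), (58, 79, 133), (55, 79, 136)]
183 [(59, 81, 134), (60, 81, 137), (57, 80, 137)]
188 [(60, 87, 149), (56, 80, 134), (57, 79, 135)]
193 [(61, 88, 150), (60, 87, 152), (57, 79, 136)]
198 [(59, 86, 149), (61, 89, 151), (60, 90, 151)]
203 [(65, 92, 155), (60, 90, 149), (59, 87, 151)]
208 [(64, 89, 152), (60, 87, 150), (58, 85, 148)]
213 [(62, 88, 151), (59, 88, 149), (60, 88, 151)]
218 [(64, 88, 151), (58, 85, 148), (59, 87, 148)]
223 [(58, 86, 148), (57, 84, 148), (57, 86, 146)]
228 [(184, 143, 97), (184, 144, 96), (185, 146, 100)]
((532.0656127929688, 188.60154724121094), 38.21974182128906) ((531.5054321289062, 187.1951446533203), (62.65094757080078, 74.2378921508789), 72.94939422607422)
```

```bash
python3 -c "
from h import *
go([.5313,.1872,.102],157.3)"
```

```text
t 2.07 pos [0.5262 0.1668 0.2332] rpy [-1.7996e+02 -3.0000e-02  1.5709e+02] F [ 0.4 -0.2  0. ] M [-0.07  0.03 -0.01] open 0.0877
shift [0.0031 0.0209 0.1312] turn [-0.04 -0.03 -0.21]
```

```bash
python3 -m pendant '[[0.3,[0.003,0.021,0],[0,0,0]],[0.3,[0.003,0.021,0],[0,0,0]],[0.3,[0.003,0.021,0.03],[0,0,0]],[0.3,[0.003,0.021,0.06],[0,0,0]],[0.3,[0.003,0.021,0.085],[0,0,0]],[0.3,[0.003,0.021,0.105],[0,0,0]],[0.3,[0.003,0.021,0.12],[0,0,0]],[0.3,[0.003,0.021,0.131],[0,0,0]],[0.3,[0.003,0.021,0.131],[0,0,0]],[0.3,[0.003,0.021,0.131],[0,0,0]]]'
python3 -c "
from h import *
go([.5313,.1872,.102],157.3)"
```

```text
clock: 2.9
tool_pos: [0.5322, 0.1875, 0.1026]
orientation: [-180.0, 0.0, 157.1]
force: [0.8, -0.5, -0.3]
opening: 0.0573
gripper_force: 0.0
t 2.9 pos [0.5322 0.1875 0.1026] rpy [-1.8000e+02  1.0000e-02  1.5706e+02] F [ 0.8 -0.5 -0.3] M [-0.1  -0.06  0.02] open 0.0573
shift [ 0.0007 -0.0006  0.0006] turn [-0.    0.01 -0.24]
```

Close, then lift slowly.

```bash
python3 -m pendant '[[-1,[0,0,0],[0,0,0]],[-1,[0,0,0],[0,0,0]],[-1,[0,0,0],[0,0,0]],[-1,[0,0,0],[0,0,0]],[-1,[0,0,0],[0,0,0]],[-1,[0,0,0],[0,0,0]],[-1,[0,0,0],[0,0,0]],[-1,[0,0,0],[0,0,0]]]'
python3 -m pendant '[[-1,[0,0,-0.01],[0,0,0]],[-1,[0,0,-0.025],[0,0,0]],[-1,[0,0,-0.045],[0,0,0]],[-1,[0,0,-0.07],[0,0,0]],[-1,[0,0,-0.095],[0,0,0]],[-1,[0,0,-0.12],[0,0,0]],[-1,[0,0,-0.14],[0,0,0]],[-1,[0,0,-0.15],[0,0,0]],[-1,[0,0,-0.15],[0,0,0]],[-1,[0,0,-0.15],[0,0,0]]]'
python3 -c "
from h import *
go([.46,-.21,.252],-174.15)"
```

```text
clock: 3.57
tool_pos: [0.532, 0.1879, 0.1025]
orientation: [-180.0, -0.0, 157.1]
force: [-1.5, -0.2, 0.8]
opening: 0.0159
gripper_force: 29.9
clock: 4.4
tool_pos: [0.5316, 0.188, 0.2522]
orientation: [180.0, -0.0, 157.1]
force: [0.3, 0.2, -2.3]
opening: 0.0157
gripper_force: 29.9
t 4.4 pos [0.5316 0.188  0.2522] rpy [ 1.7998e+02 -3.0000e-02  1.5709e+02] F [ 0.3  0.2 -2.3] M [-0.08  0.01  0.03] open 0.0157
shift [-0.0889 -0.3944 -0.    ] turn [ 3.000e-02 -2.000e-02 -2.876e+01]
```

```bash
python3 -c "
from h import *
go([.60,-.203,.252],-174.15)"
```

```text
t 4.4 pos [0.5316 0.188  0.2522] rpy [ 1.7998e+02 -3.0000e-02  1.5709e+02] F [ 0.3  0.2 -2.3] M [-0.08  0.01  0.03] open 0.0157
shift [-2.152e-01 -3.335e-01 -1.000e-04] turn [ 3.000e-02 -2.000e-02 -2.876e+01]
```

```bash
python3 -m pendant '[[-1,[-0.01,-0.017,0],[0,0,-2]],[-1,[-0.03,-0.045,0],[0,0,-6]],[-1,[-0.05,-0.078,0],[0,0,-10]],[-1,[-0.072,-0.112,0],[0,0,-14]],[-1,[-0.094,-0.146,0],[0,0,-18]],[-1,[-0.116,-0.18,0],[0,0,-22]],[-1,[-0.138,-0.214,0],[0,0,-26]],[-1,[-0.16,-0.248,0],[0,0,-28.8]],[-1,[-0.182,-0.28,0],[0,0,-28.8]],[-1,[-0.198,-0.305,0],[0,0,-28.8]]]'
python3 -c "
from h import *
go([.60,-.203,.252],-174.15)"
```

```text
clock: 5.23
tool_pos: [0.5949, -0.1728, 0.25]
orientation: [180.0, -0.2, -174.1]
force: [0.9, 1.0, -1.6]
opening: 0.0159
gripper_force: 29.9
t 5.23 pos [ 0.5949 -0.1728  0.25  ] rpy [ 179.97   -0.21 -174.14] F [ 0.9  1.  -1.6] M [ 0.14 -0.11  0.02] open 0.0159
shift [-0.002  -0.0306 -0.002 ] turn [ 0.03 -0.21  0.01]
```

```bash
python3 -m pendant '[[-1,[-0.002,-0.012,0],[0,0,0]],[-1,[-0.002,-0.022,0],[0,0,0]],[-1,[-0.002,-0.027,0],[0,0,0]],[-1,[-0.002,-0.027,0],[0,0,0]],[-1,[-0.002,-0.027,0],[0,0,0]],[-1,[-0.002,-0.027,0],[0,0,0]]]'
python3 - <<'E'
from h import *
go([.52,-.2098,.252],-174.15)
p=viewer.camera_params("wrist");i=viewer.snapshot("wrist");np.save("pics/w2.npy",i);cv2.imwrite("pics/w2.png",i[...,::-1])
import pickle;pickle.dump(p,open("pics/w2.pkl","wb"))
E
```

```text
clock: 5.73
tool_pos: [0.6005, -0.1955, 0.2526]
orientation: [180.0, 0.0, -174.0]
force: [0.4, 0.1, -2.8]
opening: 0.0159
gripper_force: 29.9
t 5.73 pos [ 0.6005 -0.1955  0.2526] rpy [ 1.7999e+02  1.0000e-02 -1.7402e+02] F [ 0.4  0.1 -2.8] M [-0.03 -0.07  0.01] open 0.0159
shift [ 0.0815 -0.0058  0.0005] turn [0.01 0.01 0.13]
```

View pics/w2.png

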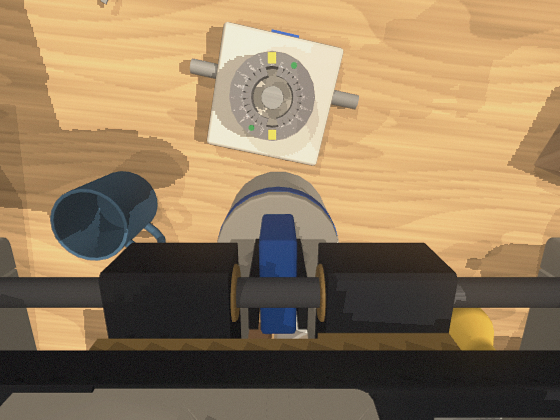

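Wrist view: slots in line with the tool's x at (272,58) and (272,135), collar centre at about (272,97). The cartridge is held upright, handle centred near column 278.

Run:
```python
from h import *
import pickle
i=np.load("pics/w2.npy");p=pickle.load(open("pics/w2.pkl","rb"))
P=[]
for n,lo,hi in(("yel",(22,110,120),(34,255,255)),("green",(40,80,60),(85,255,255))):
    for a,c,q in blobs(i,lo,hi,(225,45,325,150),6): r=ray(p,c,.06);print(n,a,c.round(1),r.round(4))
    c=[ray(p,c,.06) for a,c,q in sorted(blobs(i,lo,hi,(225,45,325,150),6),key=lambda b:-b[0])[:2]]
    d=c[0]-c[1];print(n,"mid",((c[0]+c[1])/2).round(4),"ang",np.degrees(np.arctan2(d[1],d[0])).round(2),np.linalg.norm(d).round(4))
# collar outer circle: check
g=cv2.cvtColor(i,cv2.COLOR_RGB2GRAY)
# handle top face corners
for a,c,q in blobs(i,(100,100,40),(130,255,255),(240,200,320,340),100):
    q=np.array(q);print("handle",a,c.round(1),q.min(0),q.max(0),cv2.minAreaRect(np.float32(q)))
    for y in(212,214,216,220,235,238,240,242,244,325,330,333): print(y,i[y,270],i[y,280])
t=np.array([.6005,-.1955]);
for px in((279,214),(279,241),(277,333)): print(px,(ray(p,px,.2861)[:2]-t).round(4))
print("cam",(-p["extrinsics"][:3,:3].T@p["extrinsics"][:3,3]).round(4))
```

```text
yel 89 [271.5  57.1] [ 0.4829 -0.2143  0.06  ]
yel 79 [271.5 134.4] [ 0.5572 -0.2068  0.06  ]
yel mid [ 0.5201 -0.2106  0.06  ] ang -174.24 0.0747
green 30 [293.6  64.8] [ 0.4877 -0.192   0.06  ]
green 24 [251.  127.3] [ 0.5522 -0.2288  0.06  ]
green mid [ 0.5199 -0.2104  0.06  ] ang 150.34 0.0742
handle 2227 [277.6 246.7] [259 214] [296 276] ((277.5, 245.0), (62.0, 37.0), 90.0)
212 [170 155 135] [169 155 133]
214 [ 63  77 101] [61 75 99]
216 [54 63 94] [49 58 93]
220 [53 63 97] [50 64 96]
235 [45 60 96] [43 59 96]
238 [45 59 95] [46 61 95]
240 [ 50  67 113] [ 46  66 112]
242 [ 42  67 121] [ 45  72 123]
244 [ 49  73 123] [ 49  72 125]
325 [29 53 99] [ 32  57 101]
330 [ 31  57 103] [ 35  60 102]
333 [34 52 88] [60 66 92]
handle 881 [277.9 320. ] [260 308] [296 333] ((278.0, 320.5), (25.0, 36.0), 90.0)
212 [170 155 135] [169 155 133]
214 [ 63  77 101] [61 75 99]
216 [54 63 94] [49 58 93]
220 [53 63 97] [50 64 96]
235 [45 60 96] [43 59 96]
238 [45 59 95] [46 61 95]
240 [ 50  67 113] [ 46  66 112]
242 [ 42  67 121] [ 45  72 123]
244 [ 49  73 123] [ 49  72 125]
325 [29 53 99] [ 32  57 101]
330 [ 31  57 103] [ 35  60 102]
333 [34 52 88] [60 66 92]
(279, 214) [-0.0339 -0.0036]
(279, 241) [-0.0223 -0.0024]
(277, 333) [0.022  0.0015]
cam [ 0.5241 -0.2043  0.4108]
```

```bash
python3 -c "
from h import *
go([.520,-.2104,.165],-174.2)"
```

```text
t 5.78 pos [ 0.6005 -0.1955  0.2527] rpy [ 1.7999e+02  2.0000e-02 -1.7401e+02] F [ 0.7  0.2 -2. ] M [ 0.03 -0.02 -0.02] open 0.0156
shift [ 0.0817 -0.0064  0.0877] turn [0.01 0.02 0.19]
```

```bash
python3 -m pendant '[[-1,[0.015,-0.001,0],[0,0,0.2]],[-1,[0.04,-0.003,0.01],[0,0,0.2]],[-1,[0.065,-0.005,0.025],[0,0,0.2]],[-1,[0.078,-0.006,0.045],[0,0,0.2]],[-1,[0.082,-0.0064,0.065],[0,0,0.2]],[-1,[0.082,-0.0064,0.08],[0,0,0.2]],[-1,[0.082,-0.0064,0.0877],[0,0,0.2]],[-1,[0.082,-0.0064,0.0877],[0,0,0.2]],[-1,[0.082,-0.0064,0.0877],[0,0,0.2]],[-1,[0.082,-0.0064,0.0877],[0,0,0.2]]]'
python3 -c "
from h import *
go([.520,-.2104,.1465],-174.2)"
```

```text
clock: 6.62
tool_pos: [0.5206, -0.2114, 0.1659]
orientation: [-180.0, 0.1, -174.2]
force: [1.3, -0.2, -1.2]
opening: 0.0159
gripper_force: 29.9
t 6.62 pos [ 0.5206 -0.2114  0.1659] rpy [-1.7996e+02  9.0000e-02 -1.7425e+02] F [ 1.3 -0.2 -1.2] M [-0.02 -0.07 -0.03] open 0.0159
shift [0.0005 0.001  0.0194] turn [-0.04  0.09 -0.05]
```

```bash
python3 -m pendant '[[-1,[0.0005,0.0008,0.002],[0,0,0]],[-1,[0.0005,0.0008,0.004],[0,0,0]],[-1,[0.0005,0.0008,0.007],[0,0,0]],[-1,[0.0005,0.0008,0.01],[0,0,0]],[-1,[0.0005,0.0008,0.013],[0,0,0]],[-1,[0.0005,0.0008,0.016],[0,0,0]],[-1,[0.0005,0.0008,0.017],[0,0,0]],[-1,[0.0005,0.0008,0.017],[0,0,0]]]'
python3 -c "
from h import *
go([.520,-.2104,.1465],-174.2)"
```

```text
clock: 7.28
tool_pos: [0.5189, -0.2107, 0.1473]
orientation: [180.0, -0.0, -174.3]
force: [-0.6, 1.6, -1.6]
opening: 0.0159
gripper_force: 29.9
t 7.28 pos [ 0.5189 -0.2107  0.1473] rpy [ 1.7999e+02 -4.0000e-02 -1.7430e+02] F [-0.6  1.6 -1.6] M [ 0.06 -0.06 -0.  ] open 0.0159
shift [-0.0012  0.0002  0.0008] turn [ 0.01 -0.04 -0.1 ]
```

```bash
python3 -m pendant '[[-1,[-0.0007,0,0.001],[0,0,0]],[-1,[-0.0007,0,0.002],[0,0,0]],[-1,[-0.0007,0,0.003],[0,0,0]],[-1,[-0.0007,0,0.004],[0,0,0]],[-1,[-0.0007,0,0.004],[0,0,0]],[-1,[-0.0007,0,0.004],[0,0,0]]]'
python3 -c "
from h import *
go([.520,-.2104,.1435],-174.2);go([.520,-.2104,.1435],-174.2)"
```

```text
clock: 7.78
tool_pos: [0.5196, -0.2107, 0.1437]
orientation: [180.0, -0.0, -174.3]
force: [-0.5, 0.0, -2.0]
opening: 0.0158
gripper_force: 29.9
t 7.78 pos [ 0.5196 -0.2107  0.1437] rpy [ 1.7999e+02 -1.0000e-02 -1.7430e+02] F [-0.5  0.  -2. ] M [0.26 0.05 0.04] open 0.0158
shift [-0.0004  0.0002  0.0002] turn [ 0.01 -0.01 -0.1 ]
t 7.78 pos [ 0.5196 -0.2107  0.1437] rpy [ 1.7999e+02 -1.0000e-02 -1.7430e+02] F [-0.5  0.  -2. ] M [0.26 0.05 0.04] open 0.0158
shift [-0.0004  0.0002  0.0002] turn [ 0.01 -0.01 -0.1 ]
```

```bash
python3 -m pendant '[[-1,[-0.0003,0,0.001],[0,0,0]],[-1,[-0.0003,0,0.002],[0,0,0]],[-1,[-0.0003,0,0.0035],[0,0,0]],[-1,[-0.0003,0,0.005],[0,0,0]],[-1,[-0.0003,0,0.0065],[0,0,0]],[-1,[-0.0003,0,0.008],[0,0,0]],[-1,[-0.0003,0,0.008],[0,0,0]]]'
python3 -c "
from h import *
go([.520,-.2104,.128],-174.2)"
```

```text
clock: 8.37
tool_pos: [0.52, -0.2107, 0.1359]
orientation: [-180.0, 0.0, -174.3]
force: [-1.5, 1.8, 5.9]
opening: 0.0157
gripper_force: 29.9
t 8.37 pos [ 0.52   -0.2107  0.1359] rpy [-1.7999e+02  1.0000e-02 -1.7429e+02] F [-1.5  1.8  5.9] M [ 0.77  0.96 -0.04] open 0.0157
shift [0.     0.0003 0.0079] turn [-0.01  0.01 -0.09]
```

```bash
for k in 1 2; do python3 -m pendant '[[-1,[0,0,0],[0,0,0]]]' >/dev/null; python3 -c "
from h import *
go([.520,-.2104,.128],-174.2)"; done
```

```text
t 8.45 pos [ 0.52   -0.2107  0.1359] rpy [-179.99    0.   -174.29] F [-0.9  1.2  4.3] M [ 0.66  0.85 -0.02] open 0.0159
shift [-0.      0.0003  0.0079] turn [-0.01  0.   -0.09]
t 8.53 pos [ 0.52   -0.2107  0.1359] rpy [-179.99    0.   -174.29] F [-2.5  1.9  4.7] M [ 0.67  0.85 -0.05] open 0.016
shift [-0.      0.0003  0.0079] turn [-0.01  0.   -0.09]
```

A small, steady side load in (-x,+y), so I'll give 0.6 mm and check.

```bash
python3 -m pendant '[[-1,[0.0003,0.0003,0],[0,0,0]],[-1,[0.0006,0.0006,0],[0,0,0]],[-1,[0.0006,0.0006,0],[0,0,0]],[-1,[0.0006,0.0006,0],[0,0,0]]]' >/dev/null;  python3 -c "
from h import *
go([.520,-.2104,.128],-174.2)"
```

```text
t 8.87 pos [ 0.5198 -0.2105  0.1361] rpy [-1.7996e+02  5.0000e-02 -1.7429e+02] F [-0.6  0.2  4.5] M [-0.28  0.39 -0.02] open 0.016
shift [-0.0002  0.      0.0081] turn [-0.04  0.05 -0.09]
```

```bash
python3 -m pendant '[[-1,[0.0003,-0.0002,0.001],[0,0,0]],[-1,[0.0003,-0.0002,0.002],[0,0,0]],[-1,[0.0003,-0.0002,0.0035],[0,0,0]],[-1,[0.0003,-0.0002,0.005],[0,0,0]],[-1,[0.0003,-0.0002,0.0065],[0,0,0]],[-1,[0.0003,-0.0002,0.008],[0,0,0]],[-1,[0.0003,-0.0002,0.008],[0,0,0]],[-1,[0.0003,-0.0002,0.008],[0,0,0]]]' >/dev/null;  python3 -c "
from h import *
go([.520,-.2104,.128],150.3)"
```

```text
t 9.53 pos [ 0.5198 -0.2106  0.1287] rpy [-1.7996e+02  9.0000e-02 -1.7428e+02] F [-1.8  1.2  8.8] M [ 0.28  0.76 -0.04] open 0.0156
shift [-0.0002  0.0002  0.0007] turn [-1.000e-02  1.000e-01  3.542e+01]
```

```bash
python3 -m pendant '[[-1,[0.0004,0.0001,0.0009],[0,0,0]],[-1,[0.0004,0.0001,0.0009],[0,0,0]],[-1,[0.0004,0.0001,0.0009],[0,0,1.5]],[-1,[0.0004,0.0001,0.0009],[0,0,4]],[-1,[0.0004,0.0001,0.0009],[0,0,7]],[-1,[0.0004,0.0001,0.0009],[0,0,10]],[-1,[0.0004,0.0001,0.0009],[0,0,12]],[-1,[0.0004,0.0001,0.0009],[0,0,12]]]' >/dev/null;  python3 -c "
from h import *
go([.520,-.2104,.128],150.3)"
```

```text
t 10.2 pos [ 0.5201 -0.2107  0.1282] rpy [-179.96    0.18  173.61] F [-0.4 -0.3 10.2] M [0.08 0.36 0.02] open 0.0158
shift [0.0001 0.0003 0.0002] turn [-0.    0.18 23.31]
```

```bash
python3 -m pendant '[[-1,[0,0,0],[0,0,3]],[-1,[0,0,0],[0,0,6]],[-1,[0,0,0],[0,0,9]],[-1,[0,0,0],[0,0,12]],[-1,[0,0,0],[0,0,15]],[-1,[0,0,0],[0,0,18]],[-1,[0,0,0],[0,0,21]],[-1,[0,0,0],[0,0,23]],[-1,[0,0,0],[0,0,23.5]],[-1,[0,0,0],[0,0,23.5]]]' >/dev/null;  python3 -c "
from h import *
go([.520,-.2104,.1345],150.3)"
```

```text
t 11.03 pos [ 0.5202 -0.2107  0.1282] rpy [179.95   0.19 150.2 ] F [-1.3  0.3  9.8] M [0.18 0.26 0.1 ] open 0.0158
shift [ 0.0003  0.0001 -0.0063] turn [ 0.05  0.19 -0.1 ]
```

```bash
for k in 1 2 3; do python3 -m pendant '[[-1,[0,0,0],[0,0,0.5]],[-1,[0,0,0],[0,0,1]],[-1,[0,0,0],[0,0,1]]]' | grep orient;  python3 -c "
from h import *
go([.520,-.2104,.1345],150.3)" | head -1; done
```

```text
orientation: [180.0, 0.2, 149.2]
t 11.28 pos [ 0.5202 -0.2107  0.1283] rpy [179.95   0.19 149.22] F [-0.8  0.1  9.2] M [0.18 0.24 0.07] open 0.0156
orientation: [179.9, 0.2, 148.2]
t 11.53 pos [ 0.5203 -0.2106  0.1283] rpy [179.94   0.2  148.22] F [-0.1  0.6 10.3] M [0.23 0.21 0.15] open 0.0158
orientation: [179.9, 0.2, 147.2]
t 11.78 pos [ 0.5204 -0.2106  0.1283] rpy [179.93   0.2  147.23] F [-0.6  0.9  9. ] M [0.38 0.14 0.23] open 0.0161
```

```bash
python3 -m pendant '[[-1,[0,0,0],[0,0,0.5]],[-1,[0,0,0],[0,0,0.8]],[-1,[0,0,0],[0,0,0.8]]]' | grep orient;  python3 -c "
from h import *
go([.520,-.2104,.1345],149)"
```

```text
orientation: [179.9, 0.2, 146.5]
t 12.03 pos [ 0.5204 -0.2106  0.1283] rpy [179.94   0.2  146.46] F [0.1 0.6 8.9] M [0.26 0.09 0.38] open 0.0158
shift [ 0.0004 -0.     -0.0062] turn [ 0.06  0.2  -2.54]
```

Stop felt. Back off to the notch centre and let it rise.

```bash
python3 -m pendant '[[-1,[0,0,0],[0,0,-1.5]],[-1,[0,0,0],[0,0,-3]],[-1,[0,0,0],[0,0,-3]],[-1,[0,0,-0.001],[0,0,-3]],[-1,[0,0,-0.002],[0,0,-3]],[-1,[0,0,-0.003],[0,0,-3]],[-1,[0,0,-0.004],[0,0,-3]],[-1,[0,0,-0.005],[0,0,-3]],[-1,[0,0,-0.0055],[0,0,-3]],[-1,[0,0,-0.0055],[0,0,-3]]]';  python3 -c "
from h import *
go([.520,-.2104,.1345],149.5)"
```

```text
clock: 12.87
tool_pos: [0.5202, -0.2106, 0.1335]
orientation: [179.9, 0.2, 149.4]
force: [0.1, 1.1, 7.2]
opening: 0.0159
gripper_force: 29.9
t 12.87 pos [ 0.5202 -0.2106  0.1335] rpy [179.94   0.18 149.43] F [0.1 1.1 7.2] M [ 0.15 -0.2   0.01] open 0.0159
shift [ 0.0003  0.     -0.001 ] turn [ 0.06  0.18 -0.07]
```

```bash
for k in 1 2; do python3 -m pendant '[[-1,[0,0,-0.0005],[0,0,0]],[-1,[0,0,-0.001],[0,0,0]],[-1,[0,0,-0.001],[0,0,0]]]'>/dev/null;  python3 -c "
from h import *
go([.520,-.2104,.1345],149.5)"|head -1;done
```

```text
t 13.12 pos [ 0.5202 -0.2105  0.1344] rpy [179.94   0.18 149.43] F [-0.2 -0.2  5.8] M [ 0.03 -0.28  0.05] open 0.0157
t 13.37 pos [ 0.52   -0.2104  0.1345] rpy [1.7994e+02 1.3000e-01 1.4941e+02] F [ 4.2 -0.3 -0.5] M [-0.68 -1.91  0.02] open 0.0159
```

It rises to the 38 mm stop, so the lugs are in the notches. I'll relax slightly, then release.

```bash
python3 -m pendant '[[-1,[0,0,0.0004],[0,0,0]],[-1,[0,0,0.0004],[0,0,0]],[-0.4,[0,0,0.0004],[0,0,0]],[-0.3,[0,0,0.0004],[0,0,0]],[-0.2,[0,0,0.0004],[0,0,0]],[0,[0,0,0.0004],[0,0,0]],[0.2,[0,0,0.0004],[0,0,0]],[0.2,[0,0,0.0004],[0,0,0]]]'
python3 -m pendant '[[0.2,[0,0,-0.01],[0,0,0]],[0.2,[0,0,-0.03],[0,0,0]],[0.2,[0,0,-0.06],[0,0,0]],[0.2,[-0.02,0,-0.09],[0,0,0]],[0.2,[-0.05,0,-0.12],[0,0,0]],[0.2,[-0.08,0,-0.13],[0,0,0]],[0.2,[-0.08,0,-0.13],[0,0,0]],[0.2,[-0.08,0,-0.13],[0,0,0]]]'
python3 - <<'E'
from h import *
out=[]
for n in("wrist","top"):
    p=viewer.camera_params(n);i=viewer.snapshot(n)
    for a,c,q in blobs(i,(100,100,40),(130,255,255),(200,0,400,300),60):
        w=np.array([ray(p,t,.168)[:2] for t in q]);e,v=np.linalg.eigh(np.cov(w.T));print(n,a,c.round(),ray(p,c,.168).round(4),np.degrees(np.arctan2(v[1,1],v[0,1])).round(1),np.sqrt(e*12).round(4))
    out.append(i)
s=viewer.snapshot("scene")
cv2.imwrite("pics/end.png",np.hstack([out[0][:,:,::-1][:300,140:420],cv2.resize(s[140:240,140:240,::-1],(300,300)),]))
E
```

```text
clock: 14.03
tool_pos: [0.5183, -0.2103, 0.1338]
orientation: [-180.0, -0.0, 149.4]
force: [-0.0, 0.1, -1.1]
opening: 0.0487
gripper_force: 0.0
clock: 14.7
tool_pos: [0.5884, -0.2517, 0.2646]
orientation: [180.0, 0.0, 149.3]
force: [0.3, -0.1, -1.2]
opening: 0.0528
gripper_force: 0.0
wrist 1302 [278.  97.] [ 0.5199 -0.2107  0.168 ] 150.1 [0.015  0.0448]
top 270 [212.  79.] [0.8611 0.1603 0.168 ] 163.7 [0.041  0.0879]
```

View pics/end.png

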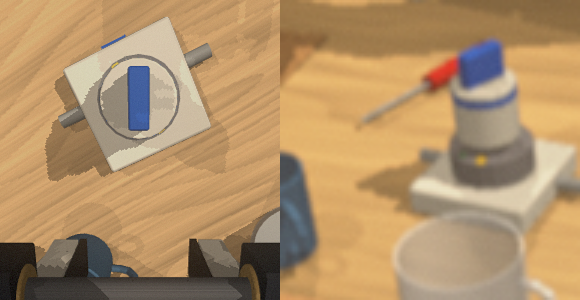

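The cartridge stands upright and centred in the collar at (0.520,-0.211), handle axis at 150°, which is the notch angle. The gripper is clear of it.

```bash
python3 -c "
from plant import workorder
print(workorder.close_job())"
```

```text
the job is handed in; nothing more can be done
None
```

The new blue-handled cartridge is in the collar, twisted to the stop and sprung up into its notches; it stood upright when released, and I handed the job in at about 15 s on the robot's clock (no verdict was returned).

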